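Clamp a test coupon in its jig

ROBOT

A 6-joint arm with a two-finger parallel gripper is mounted at the origin on a cart in front of the work surface, level with it; the furniture and walls round the work are solid. World frame = base frame: x ahead of the robot, y to its left, z up, the work surface at z = 0. Lengths are in m, angles in degrees, forces in N, time in s.
With the tool pointing down it reaches from about 0.3 to 0.75 m from the base axis. Payload 8.5 kg.
Tool frame: the origin (TCP) lies at the very end of the fingers, on their centre line; the grasp point (between the pads) lies 19 mm behind it (grip_depth is the distance from the TCP to the grasp point, in m); z points along the fingers, y is the direction in which the jaws open and shut (so a half turn about z gives the same grasp; the last joint's range is limited). The gripper opens to 85 mm and grips with 20 to 120 N. Pads are 22 mm wide; open, the fingers measure 114 mm over their backs; the gripper's body (76 mm by 85 mm) begins 54 mm behind the grasp point. The pads swing forward as they close: fully open they stand 13 mm farther back than shut.
Start: joints at [62.951, 21.807, 74.336, -0, 83.858, -12.336], TCP at [0.14, 0.532, 0.231] pointing down, gripper open.
Joint ranges: [-178.18, 178.18], [-50.72, 133.34], [12.68, 142.11], [-81.47, 261.47], [9.98, 163.14], [-165.26, 165.26]. Speed limits (degrees/s): [136.94, 136.94, 180, 180, 180, 180].

INTERFACE

Orientations are given as a 3x3 rotation matrix whose columns are the frame's x, y, z axes.
In Python, from rig import observe, get_image, close_job, silhouettes, grip_depth gives the robot as it stands. The module is installed in compiled form; this text tells all that it offers.
- The arm moves only by the shell command python3 -m crank 'ROWS' [FORCE]. ROWS is a JSON object of lists of equal length, an entry for each row: "slide": the shift along the tool's x, y, z in m, a list of three; "roll": the turn about the tool's z in rad; "grip": the finger opening in m, from 0 to 0.0854. A call has exactly 8 rows; each row is the pose to reach, as a shift and turn from the pose commanded when the call began, along the tool's axes at that moment; what a row does not reach only later rows make up. A row lasts 1/10 s, in which the tool goes at most 50 mm and 8.59 degrees, less where a joint would pass 70% of its speed; a pose out of reach is approached as far as the arm can. A call with a gripper value outside its range is refused whole. The fingers move at their own pace and stop on an object; FORCE is the grip in N (left out, the last holds). Time passes only in rows, so rows that repeat a pose let the fingers close, or fill a call up. It gives the time, the measured TCP pose, the force and the opening at its end, in the units of the state.
- observe(): the state, without advancing time (a new reading comes with each control period).
- get_image(name): name is "scene" or "top"; returns a dict with "frame" (400x640x3 uint8, red, green, blue), "fx", "fy", "cx", "cy" (pixels), "xyz" and "rotation" of the camera in the world. Camera axes: x right, y down, z forward; pixel columns grow to the right and rows downward; lengths in m; the calibration is good to about 2 mm. A picture is of the moment at which its call begins. There is no depth.
- close_job(): hands the job in, once; it reports no verdict.
Trained networks look in a picture, given as the dict that the camera call returned (one of the last four; its "shot" number tells which), for a name from the list of things; names that differ only in an ending like _2 or _b are one class to them, and where a whole thing is asked for, a point or a joint stands for the part that bears it (a point fixed in the world has none). Each returns a list of dicts, best first, with "confidence" (0 to 1); they miss things now and then, are a little off and sometimes report something else, mostly with a low value. They report only what shows in the picture. A call takes as long as a camera call.
- silhouettes(target, picture): "pixels" (400x640 bool, what is visible of it) and "box" ([centre column, centre row, width, height] in pixels, round what is visible of it).
The state is a dict: "time_s": time; "q": joint angles; "qvel": joint speeds; "joint_efforts": joint torques, N m; "position": TCP position; "tool_rot": TCP orientation; "ft_force": force on the tool from outside, world axes, zero at the start; "wrist_torque": the same for the moment, N m; "grip_width": finger opening in m.
Only numpy, scipy, OpenCV 4.12 (cv2) and the standard library are available. Lean on these libraries where they do the work, as an engineer would, in place of code of your own. Each camera call takes 0.05 s, during which the arm holds its last target.

TASK

Clamp the test coupon that lies in the jig: push the clamp strap round sideways until it is over the coupon and against its stop, then press the black-handled cam lever fully down so that the rubber pad holds the coupon. Nothing needs to be gripped: do not lift or shift the coupon, and leave the rollers, the weight and the jaw insert beside the jig where they stand.

Things in the scene. Friction and masses are not known exactly. Their poses are not given: they have to be found in the camera images.
- jig: grey plate 130 x 150 x 14 mm, fixed. Origin: centre of its underside; x along the 130 mm side, y along the 150 mm side, z up. The coupon lies on it along x at y = +35 mm, between pins 5 mm high. Clamp post at x = 0, y = -55 mm; a stop pin 8 mm thick at x = -15, y = -18 mm (top z = 48 mm), whose +x side ends the strap's swing
- pivot (a point): on the strap's vertical swing axis, at the height of its top (jig frame 0, -55, 52 mm). The lever's level axis is 10 mm above it, between two steel cheeks that reach z = 74 mm and 14 mm from the swing axis
- strap (a joint): swing of the clamp strap about the vertical through pivot, rad. 0: it points along jig +x (parked); grows counter-clockwise seen from above; 1.571: along jig +y, over the coupon, at its stop. Level dark steel bar 22 mm wide, underside 40 and top 52 mm above the desk, 105 mm long from the axis. Stiff: about 2.5 N of push at 75 mm from the axis; stays where it is left
- strap_tip (a point): middle of the strap's outer end, on its top face, 105 mm from the swing axis
- cam_lever (a joint): cam lever, rad. It turns with the strap and points the opposite way, outward beyond the post. 0: it rises at 50 degrees; grows as it is pushed down; 0.80: fully down, 4 degrees above level. 110 mm long; steel 14 wide, 8 mm thick, the last 46 mm a black handle 20 wide, 12 mm thick. Stiff (about 4 N at 50 mm), stays where left; going down it lowers strap and pad by up to 5 mm
- lever_tip (a point): outer end of the cam lever's handle, on its centre line, 110 mm from the lever's axis
- strap_pad: sprung rubber pad, 16 mm across, under the strap 90 mm from the swing axis; origin on the pad's axis at the height of the strap's underside, 19 mm above the pad's lower face. With the lever up it passes 3 mm above the coupon; with it down it presses on the coupon
- coupon: flat metal test coupon 20 x 165 x 4 mm lying loose on the jig between four low pins. Origin: centre of its underside; y along its length
- roller_1: steel roller standing on its end, 20 mm across, 60 mm high; origin: centre of its underside; on the jig's +y side
- roller_2: a second such roller, on the jig's +y side
- weight: brass check weight with a knob, 38 mm across, 60 mm high; origin: centre of its underside; on the jig's +y side
- jaw_insert: grooved steel jaw insert 64 x 28 x 19 mm lying on the desk on the jig's -y side; origin: centre of its underside

How it is judged (in metres and radians):
On the way, in this order (a step that is already met when the one before it is completed fails the run):
1. the strap is over the coupon, against its stop, the lever still up (value of joint strap above 1.45 rad and value of joint cam_lever below 0.4 rad), for 0.2 s.
2. the lever is fully down and the pad presses on the coupon (value of joint strap above 1.45 rad and value of joint cam_lever above 0.7 rad and contact force between strap_pad and coupon above 2 N), for 0.2 s.
At the end, for the whole second after the job is handed in: strap within about 7 degrees of its stop (joint above 1.45 rad), cam lever down (joint above 0.70 of 0.80 rad), pad pressing on the coupon with more than 2 N, coupon at rest within 6 mm of where it lay (all of step 2 and distance of coupon from where it was at the start of the episode below 0.006 m and linear speed of coupon below 0.02 m/s); the robot touches nothing.
It fails at once if the lever was pushed down before the strap was over the coupon (value of joint strap below 1.35 rad and value of joint cam_lever above 0.5 rad).
It fails at once if the coupon was lifted or shifted (distance of coupon from where it was at the start of the episode above 0.01 m).
It fails at once if a roller, the weight or the jaw insert was moved more than 12 mm (distance of any of roller_1, roller_2, weight, jaw_insert from where it was at the start of the episode above 0.012 m).
It also fails if it takes over 45 s, if anything falls off the work surface, if the arm or the gripper's body presses on something with over 40 N, if the wrist force passes 120 N, or if a joint passes its speed limit or range.

## Working session

There is one attempt and no reset: what is moved stays moved. The work goes in short steps, Python scripts to look and compute and a shell command to move; the robot and the scene stay as the last step left them, time stands still between calls to the robot, and variables do not carry over. Pictures are saved under pics/ and viewed, and the job is handed in when it is done.

```bash
mkdir -p pics; ls
cat > h.py <<'E'
import numpy as np, cv2
from rig import *
def save(p,n):
    cv2.imwrite('pics/'+n+'.png',cv2.cvtColor(p['frame'],cv2.COLOR_RGB2BGR))
def proj(p,X):
    X=np.atleast_2d(X); R=np.array(p['rotation']); c=(X-np.array(p['xyz']))@R
    return np.c_[p['fx']*c[:,0]/c[:,2]+p['cx'],p['fy']*c[:,1]/c[:,2]+p['cy']]
def back(p,uv,z):
    R=np.array(p['rotation']); d=R@np.array([(uv[0]-p['cx'])/p['fx'],(uv[1]-p['cy'])/p['fy'],1])
    o=np.array(p['xyz']); return o+d*(z-o[2])/d[2]
E
python3 - <<'E'
from h import *
np.set_printoptions(precision=4,suppress=True)
for n in ['scene','top']:
    p=get_image(n); save(p,n+'0'); print(n,p['fx'],p['xyz'],np.array(p['rotation']).tolist())
    for t in ['jig','strap','cam_lever','coupon','roller_1','weight','jaw_insert']:
        for r in silhouettes(t,p)[:3]:
            print(t,round(r['confidence'],2),np.round(r['box'],1), r['pixels'].sum())
s=observe();print(s['position'],s['tool_rot'],s['grip_width'],s['ft_force'],s['time_s'])
E
```

```text
pics
scene 439.35563389772557 [-0.1052  0.3863  0.4677] [[-0.5391603474050507, -0.3665100329540278, 0.7582720590461599], [-0.842176670425579, 0.24176187058337992, -0.48196436976493506], [-0.006676494360897146, -0.8984551150035615, -0.43901461336382225]]
jig 0.64 [363.4 223.4  97.6  76.4] 3036
jig 0.64 [317.9 247.6  20.9  33.1] 551
jig 0.57 [388.3 200.1  54.   30.4] 736
strap 0.56 [388.8 201.8  54.4  32. ] 712
cam_lever 0.54 [401.4 195.8  31.1  28.4] 305
coupon 0.76 [347.3 231.7  33.8  41.5] 385
roller_1 0.8 [297.6 223.6  10.6  32.4] 281
roller_1 0.74 [307.8 234.6   4.8  30.9] 162
weight 0.84 [317.4 247.9  20.6  33.7] 533
jaw_insert 0.6 [412.6 220.2  12.9  16.7] 267
top 450.272856738692 [ 0.368  -0.0423  0.948 ] [[0.009367186073219961, -0.9808579891254726, 0.19449899998150103], [-0.9999254293919032, -0.00766391412976276, 0.00950789543640248], [-0.007835271564382082, -0.19457355829851566, -0.9808566352584697]]
jig 0.76 [350.2 224.8  86.   85.1] 4207
strap 0.56 [379.8 225.2  24.4  91.3] 1117
strap 0.16 [295.5 209.5  12.   14.2] 130
cam_lever 0.88 [375.8 247.2  13.9  46.1] 381
coupon 0.75 [334.8 218.4  30.7  75.6] 663
roller_1 0.66 [298.3 191.9  11.6  13.1] 102
roller_1 0.48 [296.  210.8  12.3  15.4] 119
weight 0.72 [291.1 234.9  16.3  18.7] 308
jaw_insert 0.66 [410.3 229.9  20.4  30.2] 389
[0.1397 0.5319 0.2313] [[-0.9672  0.254   0.    ]
 [ 0.254   0.9672  0.    ]
 [-0.      0.     -1.    ]] 0.08558928429906461 [-0.3198 -0.5206  0.441 ] 0.8
```

Run:
```python
from h import *
p=cv2.imread('pics/top0.png');cv2.imwrite('pics/topc.png',cv2.resize(p[160:290,260:440],None,fx=4.4,fy=4.4,interpolation=cv2.INTER_CUBIC))
p=cv2.imread('pics/scene0.png');cv2.imwrite('pics/scenec.png',cv2.resize(p[150:290,260:450],None,fx=4,fy=4,interpolation=cv2.INTER_CUBIC))
```

```text
(no output)
```

View pics/topc.png

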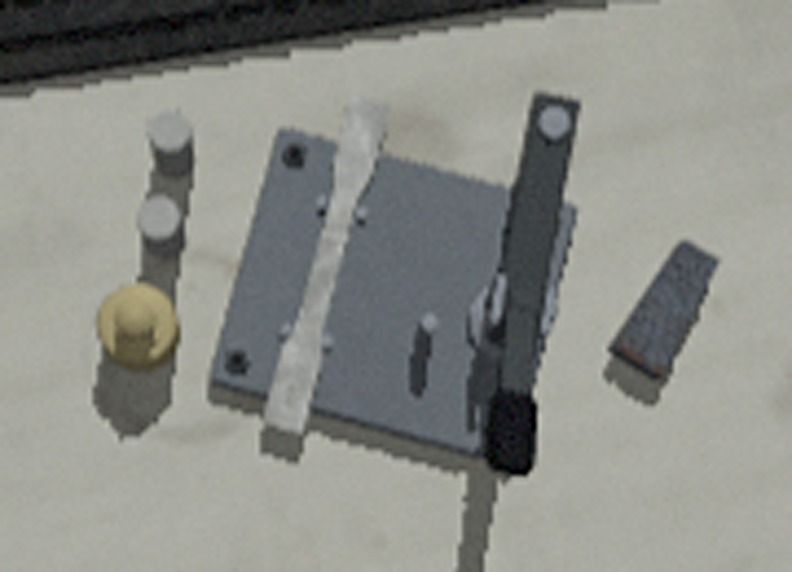

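View pics/scenec.png

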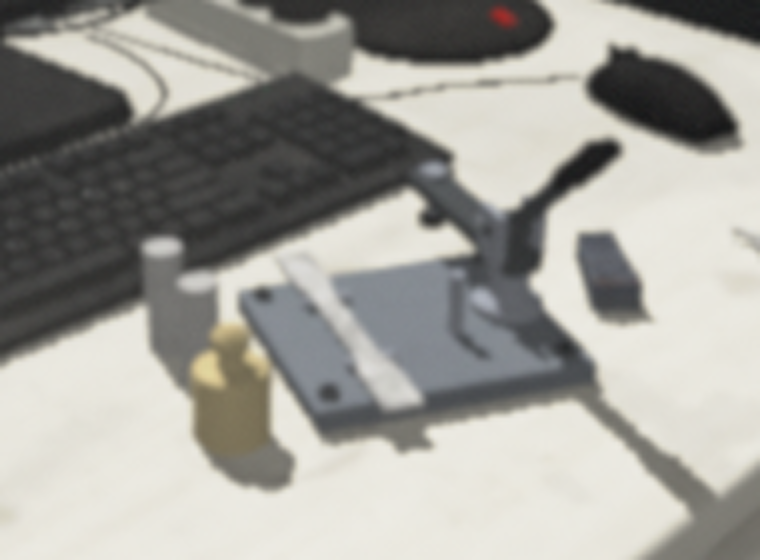

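View pics/scene0.png

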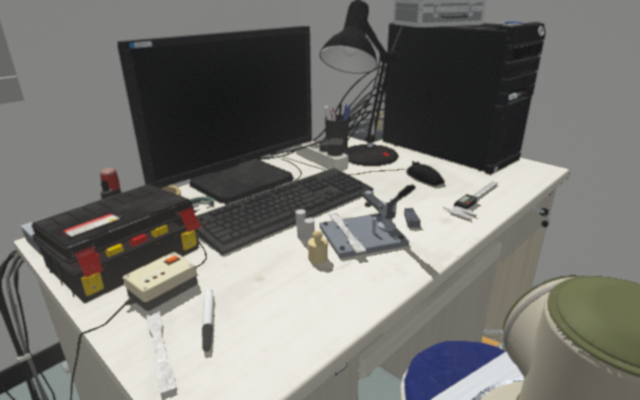

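View pics/top0.png

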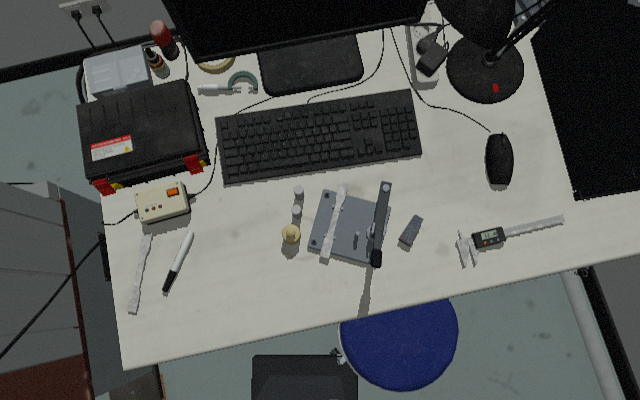

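```bash
cat > fit.py <<'E'
from h import *
from scipy.optimize import least_squares
def jw(P,j):
    c,s=np.cos(j[2]),np.sin(j[2]); P=np.atleast_2d(P)/1000.
    return np.c_[j[0]+c*P[:,0]-s*P[:,1], j[1]+s*P[:,0]+c*P[:,1], P[:,2]]
def strapP(a,r,z,l=0): return [r*np.cos(a)-l*np.sin(a),-55+r*np.sin(a)+l*np.cos(a),z]
def levP(a,l,r,n=0): # lever angle
    e=np.radians(50)-l
    return strapP(a,-(r*np.cos(e)-n*np.sin(e)),62+r*np.sin(e)+n*np.cos(e))
E
python3 - <<'E'
from fit import *
np.set_printoptions(precision=4,suppress=True)
T=get_image('top');S=get_image('scene')
t=[([65,75,14],(323.6,189.1)),([-65,75,14],(307.7,247)),([65,-75,14],(391.1,206.6)),([-15,-18,48],(357.7,233.2))]
s=[([65,75,14],(320,223.8)),([-65,75,14],(340,255)),([-65,-75,14],(409,242)),([-15,-18,48],(374,219))]
def f(v):
    j=v[:3];o=[]
    for P,uv in t+[(strapP(v[3],105,52),(386.4,182.0)),(levP(v[3],v[4],110),(375.9,266.8))]: o+=list((proj(T,jw(P,j))-uv)[0])
    for P,uv in s+[(strapP(v[3],105,46),(363.5,192.5)),(levP(v[3],v[4],108),(413.5,187))]: o+=list((proj(S,jw(P,j))-uv)[0])
    return np.array(o)
r=least_squares(f,[.4,-.1,-.2,0,0],loss='soft_l1');v=r.x
print(v);print(f(v).reshape(-1,2))
np.save('v.npy',v)
for n,P in dict(tip=strapP(v[3],105,52),piv=[0,-55,52],lev=levP(v[3],v[4],110),stop=[-15,-18,48]).items(): print(n,jw(P,v))
for nm,p,z in [('roller_1',T,.03),('weight',T,.03),('jaw_insert',T,.01)]:
    for q in silhouettes(nm,p)[:2]: print(nm,q['confidence'],back(p,q['box'][:2],z))
E
```

```text
[ 0.5117 -0.108  -0.261   0.0744  0.094 ]
[[-0.8376 -0.7509]
 [-1.4075  0.0196]
 [ 0.1845  0.075 ]
 [-0.6168  0.3842]
 [-0.7837 -0.8005]
 [ 0.0991 -0.0073]
 [-0.3835 -1.3653]
 [ 0.2452 -1.0337]
 [ 2.5777 -1.0207]
 [ 1.5845 -0.2215]
 [ 2.2828  1.2695]
 [-0.2453  0.1148]]
tip [[ 0.6007 -0.1806  0.052 ]]
piv [[ 0.4975 -0.1611  0.052 ]]
lev [[ 0.4205 -0.1466  0.1393]]
stop [[ 0.4925 -0.1215  0.048 ]]
roller_1 0.63 [0.5448 0.0055 0.03  ]
roller_1 0.47 [ 0.5794 -0.0012  0.03  ]
weight 0.62 [0.4924 0.0105 0.03  ]
jaw_insert 0.56 [ 0.5038 -0.2398  0.01  ]
jaw_insert 0.5 [ 0.528  -0.0794  0.01  ]
```

```bash
python3 -m crank '{"slide":[[-0.03,-0.031,0],[-0.06,-0.062,0],[-0.09,-0.092,0],[-0.12,-0.123,0],[-0.15,-0.154,0],[-0.18,-0.185,0],[-0.21,-0.216,0],[-0.24,-0.246,0]],"roll":[0,0,0,0,0,0,0,0],"grip":[0,0,0,0,0,0,0,0]}' 30
```

```text
time_s: 1.85
position: [0.3098, 0.2315, 0.2316]
tool_rot: [[-0.967, 0.254, 0.001], [0.254, 0.967, 0.0], [-0.001, 0.0, -1.0]]
ft_force: [2.1, 0.4, -0.1]
grip_width: 0.0
```

```bash
python3 -m crank '{"slide":[[-0.03,-0.031,0],[-0.06,-0.062,0],[-0.09,-0.092,0],[-0.12,-0.123,0],[-0.15,-0.154,0],[-0.18,-0.185,0],[-0.21,-0.216,0],[-0.24,-0.246,0]],"roll":[0,0,0,0,0,0,0,0],"grip":[0,0,0,0,0,0,0,0]}'
```

```text
time_s: 2.65
position: [0.4796, -0.0677, 0.2314]
tool_rot: [[-0.967, 0.255, 0.0], [0.255, 0.967, -0.0], [-0.0, 0.0, -1.0]]
ft_force: [1.5, 1.3, -0.5]
grip_width: -0.0002
```

```bash
python3 -m crank '{"slide":[[-0.03,-0.031,0],[-0.06,-0.062,0],[-0.09,-0.093,0],[-0.124,-0.127,0],[-0.124,-0.127,0.03],[-0.124,-0.127,0.07],[-0.124,-0.127,0.11],[-0.124,-0.127,0.11]],"roll":[0,0,0,0,0,0,0,0],"grip":[0,0,0,0,0,0,0,0]}'
cat > look.py <<'E'
from fit import *
import sys
tag=sys.argv[1]
for n in ['top','scene']:
    p=get_image(n); f=p['frame'].copy()
    o=(260,150)
    img=cv2.cvtColor(cv2.resize(f[150:290,260:450],None,fx=4,fy=4,interpolation=cv2.INTER_CUBIC),cv2.COLOR_RGB2BGR)
    s=observe();u=proj(p,s['position'])[0]
    cv2.circle(img,(int((u[0]-260)*4),int((u[1]-150)*4)),4,(0,0,255),-1)
    cv2.imwrite(f'pics/{tag}_{n}.png',img)
E
python3 look.py a
```

```text
time_s: 3.45
position: [0.5645, -0.219, 0.1165]
tool_rot: [[-0.967, 0.254, -0.009], [0.254, 0.967, 0.005], [0.01, 0.003, -1.0]]
ft_force: [0.6, 0.5, 0.8]
grip_width: 0.0002
```

View pics/a_top.png

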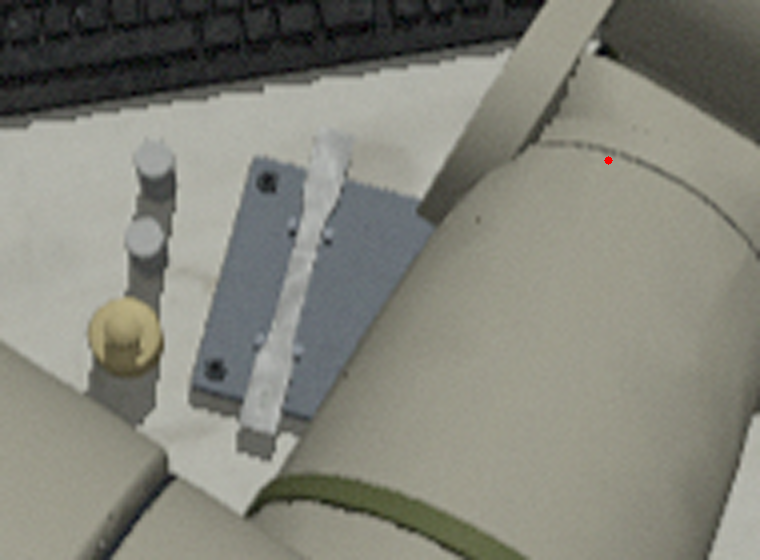

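View pics/a_scene.png

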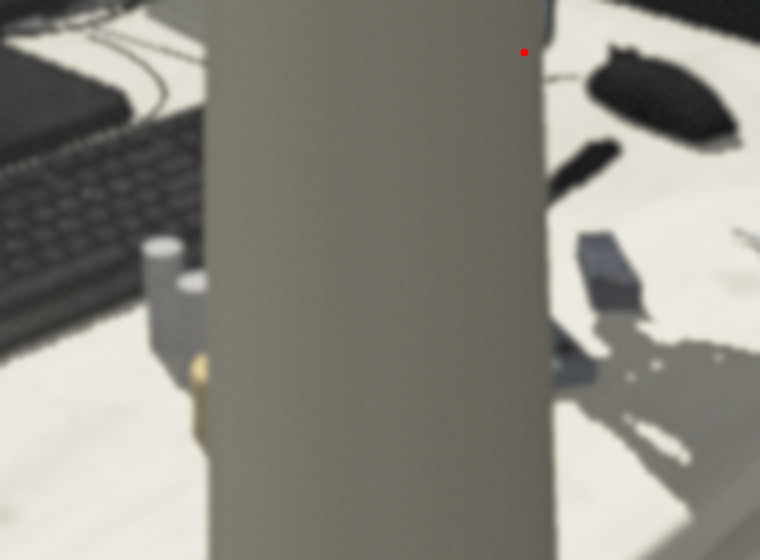

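```bash
python3 -m crank '{"slide":[[0,0,0.02],[0,0,0.04],[0,0,0.06],[0,0,0.075],[0,0,0.085],[0,0,0.085],[0,0,0.085],[0,0,0.085]],"roll":[0,0,0,0,0,0,0,0],"grip":[0,0,0,0,0,0,0,0]}'
```

```text
time_s: 4.35
position: [0.5673, -0.2205, 0.0377]
tool_rot: [[-0.967, 0.254, 0.002], [0.254, 0.967, -0.001], [-0.002, -0.001, -1.0]]
ft_force: [0.4, -0.2, -0.4]
grip_width: 0.0001
```

```bash
python3 -m crank '{"slide":[[0.001,0.007,0],[0.002,0.014,0],[0.001,0.021,0],[0,0.028,0],[0,0.035,0],[0,0.042,0],[-0.001,0.048,0],[-0.001,0.054,0]],"roll":[0,0,0,0,0,0,0,0],"grip":[0,0,0,0,0,0,0,0]}'; python3 look.py b
```

```text
time_s: 5.15
position: [0.5816, -0.1678, 0.0363]
tool_rot: [[-0.967, 0.254, 0.0], [0.254, 0.967, -0.0], [-0.0, -0.0, -1.0]]
ft_force: [-2.0, -2.2, -0.5]
grip_width: 0.0001
```

View pics/b_scene.png

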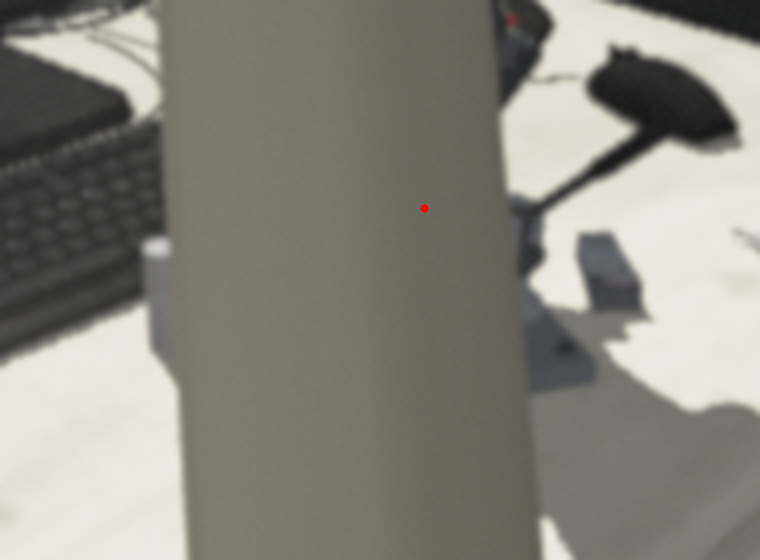

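View pics/b_top.png

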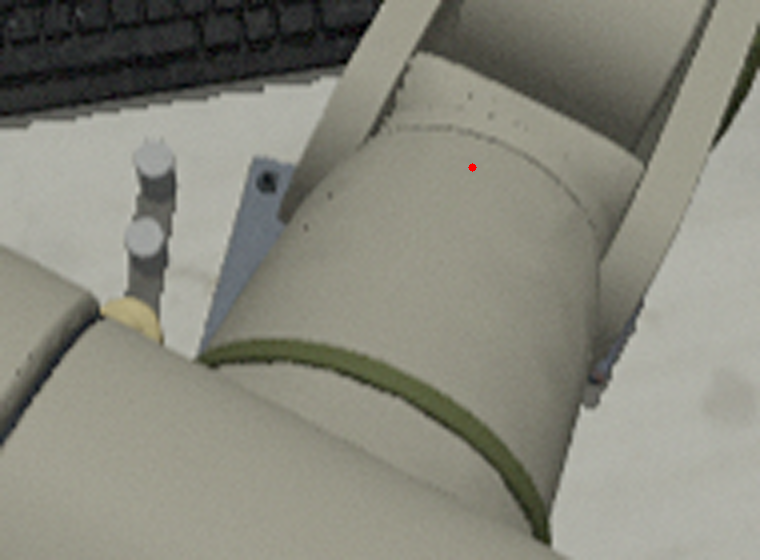

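```bash
python3 -m crank '{"slide":[[0.003,0.011,0],[0.007,0.021,0],[0.011,0.028,0],[0.015,0.035,0],[0.020,0.041,0],[0.026,0.046,0],[0.032,0.051,0],[0.039,0.056,0]],"roll":[0,0,0,0,0,0,0,0],"grip":[0,0,0,0,0,0,0,0]}'
```

```text
time_s: 6.05
position: [0.5576, -0.1037, 0.0364]
tool_rot: [[-0.967, 0.254, 0.0], [0.254, 0.967, -0.0], [-0.0, 0.0, -1.0]]
ft_force: [2.4, -2.9, -0.9]
grip_width: 0.0
```

```bash
python3 -m crank '{"slide":[[0.003,0.002,0],[0.006,0.004,0],[0.009,0.005,0],[0.011,0.006,0],[0.013,0.007,0],[0.015,0.007,0],[0.017,0.008,0],[0.017,0.008,0]],"roll":[0,0,0,0,0,0,0,0],"grip":[0,0,0,0,0,0,0,0]}'; python3 look.py c
```

```text
time_s: 6.85
position: [0.5431, -0.0919, 0.0363]
tool_rot: [[-0.967, 0.254, -0.0], [0.254, 0.967, 0.0], [0.0, 0.0, -1.0]]
ft_force: [0.4, -0.6, 0.4]
grip_width: -0.0002
```

View pics/c_scene.png

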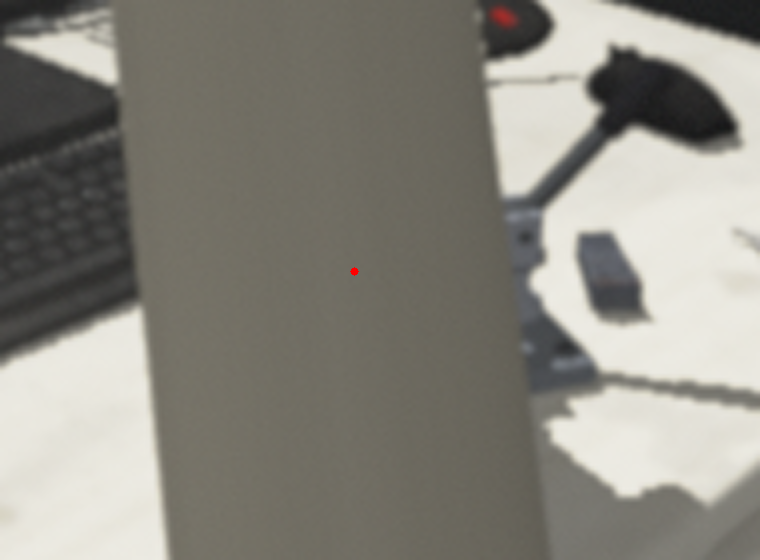

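```bash
python3 -m crank '{"slide":[[0.001,0,0],[0.001,0,0],[0.002,0,0],[0.003,0,0],[0.003,0,0],[0.004,0,0],[0.004,0,0],[0.004,0,0]],"roll":[0,0,0,0,0,0,0,0],"grip":[0,0,0,0,0,0,0,0]}'
```

```text
time_s: 7.75
position: [0.5416, -0.0914, 0.0367]
tool_rot: [[-0.967, 0.254, 0.005], [0.254, 0.967, -0.001], [-0.005, 0.0, -1.0]]
ft_force: [9.8, -0.7, -2.8]
grip_width: 0.0001
```

```bash
python3 -m crank '{"slide":[[-0.01,0,0],[-0.03,0,0],[-0.03,0,-0.04],[-0.03,0,-0.08],[-0.03,0,-0.12],[-0.03,0,-0.16],[-0.03,0.03,-0.18],[-0.03,0.07,-0.18]],"roll":[0,0,0,0,0,0,0,0],"grip":[0,0,0,0,0,0,0,0]}'; python3 -m crank '{"slide":[[0,0.04,0],[0.03,0.08,0],[0.06,0.12,0],[0.09,0.16,0],[0.12,0.2,0],[0.15,0.24,0],[0.18,0.27,0],[0.18,0.27,0]],"roll":[0,0,0,0,0,0,0,0],"grip":[0,0,0,0,0,0,0,0]}';python3 look.py d
```

```text
time_s: 8.55
position: [0.5872, -0.0316, 0.2197]
tool_rot: [[-0.966, 0.257, 0.004], [0.257, 0.966, -0.002], [-0.005, -0.001, -1.0]]
ft_force: [0.3, -0.1, -0.3]
grip_width: -0.0
time_s: 9.35
position: [0.4779, 0.2795, 0.2162]
tool_rot: [[-0.969, 0.249, -0.002], [0.249, 0.969, 0.0], [0.002, -0.001, -1.0]]
ft_force: [0.4, 0.2, -0.3]
grip_width: -0.0001
```

View pics/d_scene.png

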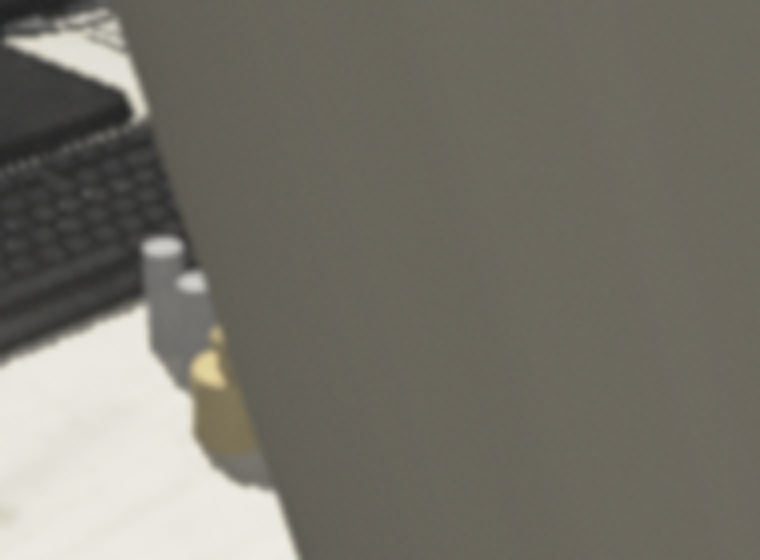

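View pics/d_top.png

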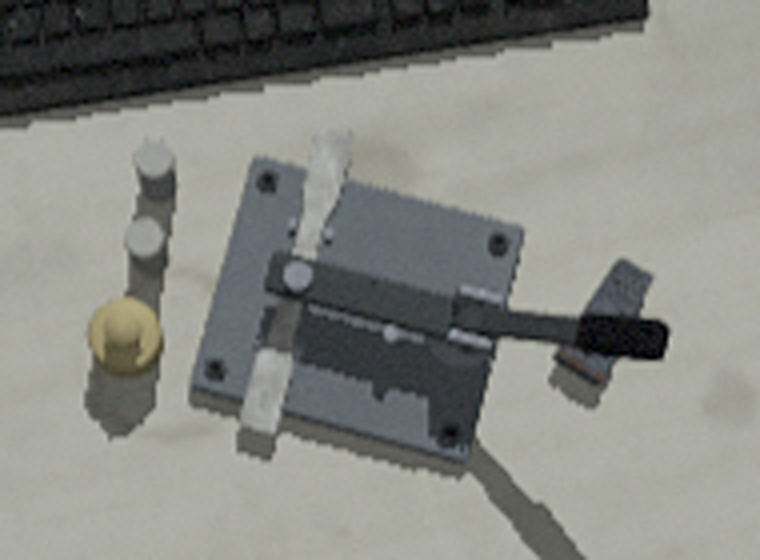

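Run:
```python
from fit import *
np.set_printoptions(precision=4,suppress=True)
T=get_image('top')
L=lambda v:[([65,75,14],(324,189.25)),([65,-75,14],(390.5,207)),([-65,75,14],(308.3,246.8)),([-65,-75,14],(377,262.5)),([-15,-18,48],(357.5,233)),(strapP(v[3],105,52),(328,218)),(levP(v[3],v[4],110),(426.8,235.5))]
f=lambda v:np.concatenate([(proj(T,jw(P,v))-uv)[0] for P,uv in L(v)])
v=least_squares(f,[.51,-.108,-.26,1.57,0.05]).x
print(v);print(f(v).reshape(-1,2)); np.save('v2.npy',v)
for l in (v[4],0,.4,.8):
    for r in (64,95,110): print(l,r,jw(levP(v[3],l,r,6),v)[0])
print(jw([0,-55,52],v))
```

```text
[ 0.5125 -0.1095 -0.2502  1.5697  0.1166]
[[-0.921  -0.9993]
 [ 1.2767 -1.1476]
 [-1.0339  0.2916]
 [ 0.6095  3.1987]
 [ 0.4529  0.113 ]
 [-0.824  -0.8829]
 [ 0.3783 -0.6924]]
0.1165967640307274 64 [ 0.4883 -0.2039  0.1103]
0.1165967640307274 95 [ 0.4827 -0.2258  0.1315]
0.1165967640307274 110 [ 0.48   -0.2364  0.1418]
0 64 [ 0.4898 -0.1982  0.1149]
0 95 [ 0.4848 -0.2175  0.1386]
0 110 [ 0.4824 -0.2269  0.1501]
0.4 64 [ 0.4854 -0.2154  0.0965]
0.4 95 [ 0.4785 -0.2421  0.1106]
0.4 110 [ 0.4752 -0.255   0.1174]
0.8 64 [ 0.4831 -0.2242  0.0726]
0.8 95 [ 0.4754 -0.2542  0.0749]
0.8 110 [ 0.4717 -0.2687  0.076 ]
[[ 0.4989 -0.1628  0.052 ]]
```

```bash
python3 -m crank '{"slide":[[-0.01,-0.036,0],[-0.02,-0.072,0],[-0.03,-0.108,0],[-0.04,-0.144,0],[-0.05,-0.18,0],[-0.06,-0.216,0],[-0.07,-0.252,0],[-0.08,-0.288,0]],"roll":[0,0,0,0,0,0,0,0],"grip":[0,0,0,0,0,0,0,0]}';  python3 -m crank '{"slide":[[-0.01,-0.036,0],[-0.02,-0.072,0],[-0.03,-0.108,0],[-0.04,-0.144,0],[-0.05,-0.17,0],[-0.052,-0.188,0],[-0.052,-0.188,0],[-0.052,-0.188,0]],"roll":[0,0,0,0,0,0,0,0],"grip":[0,0,0,0,0,0,0,0]}'; python3 look.py e
```

```text
time_s: 10.3
position: [0.4848, -0.026, 0.2163]
tool_rot: [[-0.967, 0.256, -0.001], [0.256, 0.967, -0.0], [0.0, -0.0, -1.0]]
ft_force: [1.8, 0.3, 0.9]
grip_width: 0.0002
time_s: 11.1
position: [0.4871, -0.2187, 0.2161]
tool_rot: [[-0.967, 0.256, -0.001], [0.256, 0.967, 0.001], [0.001, 0.0, -1.0]]
ft_force: [0.1, -0.0, -0.2]
grip_width: -0.0001
```

View pics/e_scene.png

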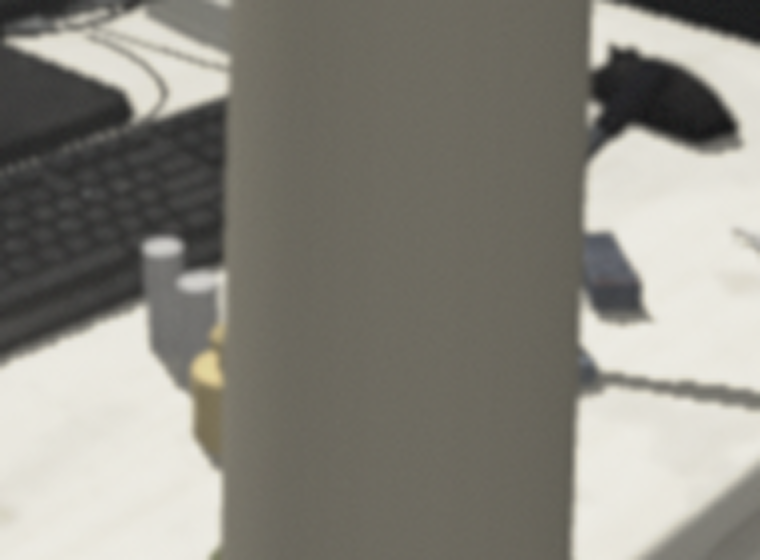

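```bash
python3 -m crank '{"slide":[[0.002,0,0.02],[0.002,0,0.04],[0.002,0,0.055],[0.002,0,0.065],[0.002,0,0.07],[0.002,0,0.075],[0.002,0,0.08],[0.002,0,0.085]],"roll":[0,0,0,0,0,0,0,0],"grip":[0,0,0,0,0,0,0,0]}'
```

```text
time_s: 12.0
position: [0.4859, -0.2176, 0.1314]
tool_rot: [[-0.967, 0.254, 0.001], [0.254, 0.967, -0.001], [-0.001, -0.0, -1.0]]
ft_force: [-0.4, 1.2, 2.1]
grip_width: -0.0001
```

```bash
python3 -m crank '{"slide":[[0.001,-0.001,0.005],[0.001,-0.003,0.01],[0.001,-0.005,0.015],[0.001,-0.007,0.02],[0.001,-0.009,0.025],[0.001,-0.011,0.029],[0.001,-0.013,0.033],[0.001,-0.014,0.036]],"roll":[0,0,0,0,0,0,0,0],"grip":[0,0,0,0,0,0,0,0]}'; python3 look.py f
```

```text
time_s: 12.8
position: [0.4811, -0.2311, 0.095]
tool_rot: [[-0.967, 0.254, -0.0], [0.254, 0.967, -0.0], [0.0, -0.0, -1.0]]
ft_force: [0.1, -0.5, 2.7]
grip_width: -0.0002
```

View pics/f_scene.png

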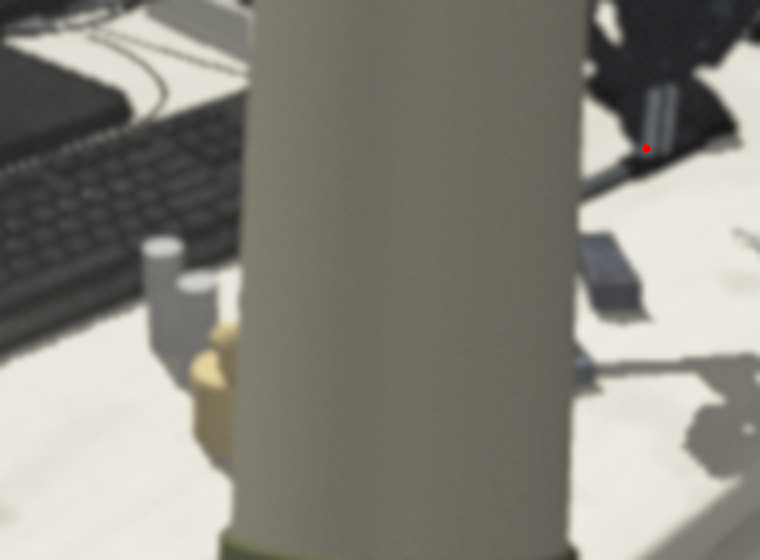

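Fingers (red dot at 647,148 in the crop) are on the handle, pressing it down. Continue.

```bash
python3 -m crank '{"slide":[[0.001,-0.001,0.003],[0.001,-0.003,0.006],[0.001,-0.004,0.009],[0.001,-0.005,0.011],[0.001,-0.006,0.013],[0.001,-0.006,0.015],[0.001,-0.006,0.017],[0.001,-0.006,0.017]],"roll":[0,0,0,0,0,0,0,0],"grip":[0,0,0,0,0,0,0,0]}'
```

```text
time_s: 13.7
position: [0.4785, -0.2366, 0.0781]
tool_rot: [[-0.967, 0.254, -0.0], [0.254, 0.967, -0.0], [0.0, -0.0, -1.0]]
ft_force: [0.2, -1.0, 0.1]
grip_width: 0.0001
```

```bash
python3 -m crank '{"slide":[[0,0,0.001],[0,0,0.002],[0,0,0.003],[0,0,0.004],[0,0,0.004],[0,0,0.005],[0,0,0.005],[0,0,0.005]],"roll":[0,0,0,0,0,0,0,0],"grip":[0,0,0,0,0,0,0,0]}'; python3 look.py g
```

```text
time_s: 14.5
position: [0.4788, -0.2365, 0.0736]
tool_rot: [[-0.967, 0.254, 0.0], [0.254, 0.967, -0.001], [-0.001, -0.0, -1.0]]
ft_force: [-1.1, -1.7, 4.9]
grip_width: 0.0002
```

View pics/g_scene.png

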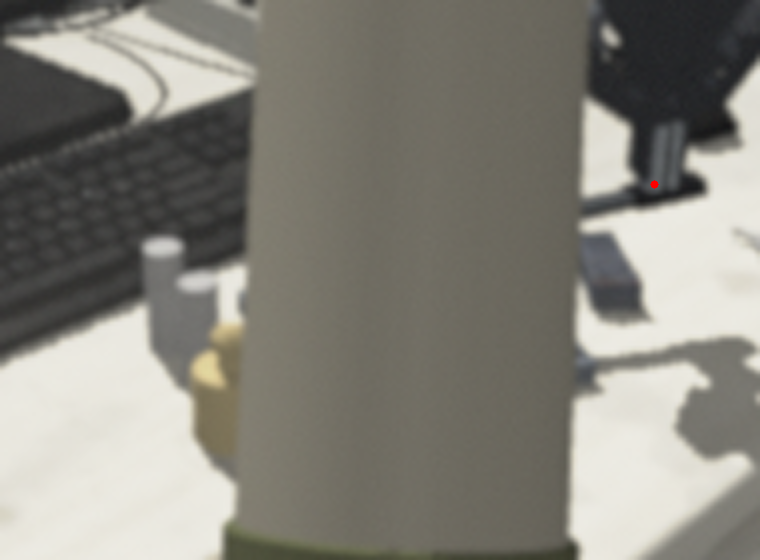

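```bash
python3 -m crank '{"slide":[[0,0,0.001],[0,0,0.001],[0,0,0.002],[0,0,0.002],[0,0,0.003],[0,0,0.003],[0,0,0.003],[0,0,0.003]],"roll":[0,0,0,0,0,0,0,0],"grip":[0,0,0,0,0,0,0,0]}'
```

```text
time_s: 15.4
position: [0.479, -0.237, 0.0721]
tool_rot: [[-0.967, 0.254, 0.002], [0.254, 0.967, -0.002], [-0.002, -0.002, -1.0]]
ft_force: [-5.8, -0.7, 20.2]
grip_width: 0.0004
```

```bash
python3 -m crank '{"slide":[[0,0,-0.01],[0,0,-0.03],[0,0,-0.06],[0,0,-0.1],[0,0,-0.14],[0,0.03,-0.14],[0,0.07,-0.14],[0,0.11,-0.14]],"roll":[0,0,0,0,0,0,0,0],"grip":[0,0,0,0,0,0,0,0]}'; python3 -m crank '{"slide":[[0.01,0.045,0],[0.02,0.09,0],[0.03,0.135,0],[0.05,0.18,0],[0.07,0.225,0],[0.1,0.265,0],[0.13,0.3,0],[0.16,0.335,0]],"roll":[0,0,0,0,0,0,0,0],"grip":[0,0,0,0,0,0,0,0]}';  python3 -m crank '{"slide":[[0.04,0.02,0],[0.08,0.04,0],[0.12,0.06,0],[0.15,0.08,0],[0.18,0.1,0],[0.2,0.12,0],[0.2,0.12,0],[0.2,0.12,0]],"roll":[0,0,0,0,0,0,0,0],"grip":[0,0,0,0,0,0,0,0]}'; python3 look.py i
```

```text
time_s: 16.2
position: [0.5065, -0.1285, 0.2101]
tool_rot: [[-0.967, 0.255, -0.001], [0.255, 0.967, 0.001], [0.001, 0.001, -1.0]]
ft_force: [0.9, 0.4, 0.3]
grip_width: 0.0001
time_s: 17.0
position: [0.4353, 0.2365, 0.2099]
tool_rot: [[-0.967, 0.254, -0.002], [0.254, 0.967, 0.0], [0.002, -0.0, -1.0]]
ft_force: [0.7, -0.5, -0.9]
grip_width: -0.0
time_s: 17.8
position: [0.2734, 0.4016, 0.2099]
tool_rot: [[-0.968, 0.253, -0.001], [0.253, 0.968, -0.001], [0.001, -0.001, -1.0]]
ft_force: [0.8, -0.4, -0.1]
grip_width: -0.0
```

View pics/i_scene.png

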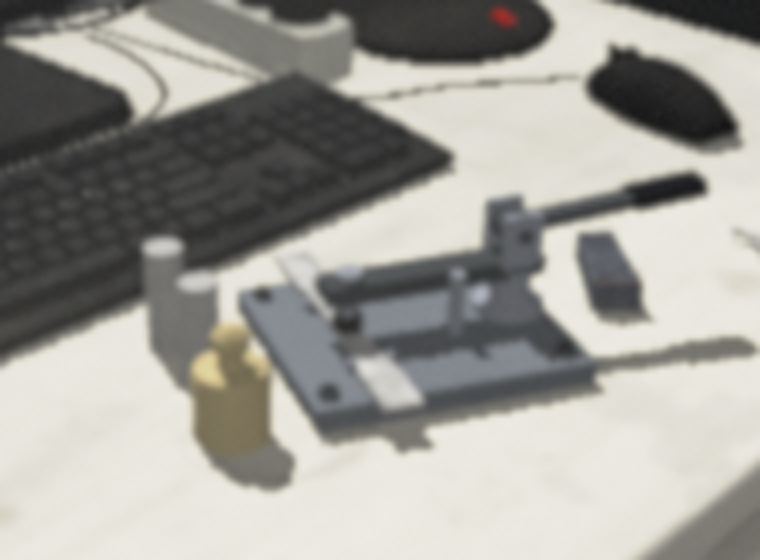

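View pics/i_top.png

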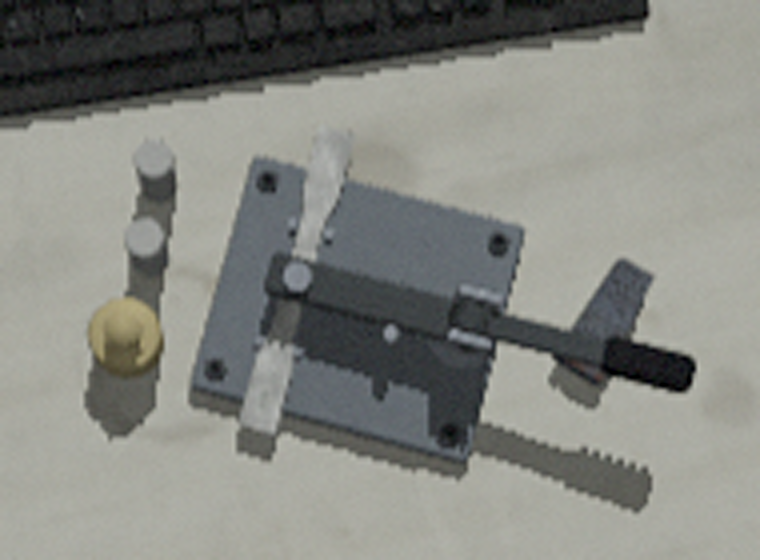

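Run:
```python
from fit import *
np.set_printoptions(precision=1,suppress=True)
v=np.load('v2.npy');T=get_image('top');S=get_image('scene')
for l in (.5,.6,.7,.75,.8): 
  P=jw(levP(1.57,l,110),v);Q=jw(levP(1.57,l,110)-np.array([0,0,5]),v); B=jw(levP(1.57,l,20),v)
  print(l,proj(T,P)[0],proj(S,P)[0],proj(S,P)[0]-proj(S,B)[0],proj(T,Q)[0],proj(S,Q)[0])
```

```text
0.5 [434.4 240.3] [435.7 181.8] [ 37.5 -20. ] [433.7 240.7] [435.4 184. ]
0.6 [434.8 241.5] [436.6 186.2] [ 38.2 -16.4] [434.1 241.8] [436.3 188.4]
0.7 [434.6 242.5] [437.1 190.7] [ 38.6 -12.7] [433.9 242.8] [436.8 192.8]
0.75 [434.3 242.9] [437.1 193. ] [ 38.6 -10.8] [433.6 243.2] [436.9 195.1]
0.8 [433.8 243.3] [437.1 195.3] [38.5 -8.9] [433.2 243.6] [436.8 197.4]
```

```bash
python3 -c "
from rig import *
print(close_job(), observe()['time_s'])"
```

```text
the job is handed in; nothing more can be done
the job is handed in; nothing more can be done
```

The coupon is clamped, and I handed the job in at about 18 s of the 45 s allowed. No verdict is reported.

I pushed the strap round with the closed fingers until it met its stop, at about 10 N. Then I backed off, pressed the cam lever down to its end stop at about 20 N, and moved the arm well clear.

**Last checks:**
- **Strap:** a fit to the top picture, taken before the lever press, gave about 1.57 rad. In the final picture it still lies against the stop pin.
- **Cam lever:** matching the handle tip in both final pictures gave about 0.78–0.80 rad, against the 0.70 needed.
- **Pad:** in the final scene picture it sits on the coupon. I had no direct reading of its force on the coupon, so the 2 N requirement is unconfirmed.
- **Coupon, rollers, weight and jaw insert:** they look unmoved in the final pictures compared with the start; I judged this by eye and did not measure it.

**One disagreement:** the jig pose fits were off by up to about 3 pixels at single corners. The forces met at both stops agreed with the expected positions.

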